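# Latch the dish shuttle at its reading position

### The job

On the dish reader stage, push the sprung shuttle that carries the petri dish inward with closed fingertips until it has gone past its side stop pin, then ease it back slowly, without letting it snap, so that it comes to rest latched against the pin at its mid position with the dish beside the reader lens. Only push: do not touch the dish or jolt it out of its recess, and leave the jar, the dropper bottle and the sample tube standing round the stage where they are. Finish with the hand clear of everything.

Things in the scene. Friction and masses are not known exactly. Their poses are not given: they have to be found in the camera images.
- shuttle (a joint): Travel of the sprung shuttle, m: 0 = out (its spring holds it there, 3 N), grows as pushed in, end stop 0.080 (7 N). From 0.022 to 0.050 its side tooth presses the stop pin aside (up to 4 N more); just past 0.050 the pin springs in behind the tooth. Eased back from beyond that (0.055 to 0.080) it latches at 0.050; let go earlier it returns to 0. Let go free it snaps back too hard (over 0.25 m/s).
- push_face (a point): Centre of the front face of the black rubber push pad (70 mm wide, 24 mm high, vertical) on the shuttle's front end, nearest the robot; 28 mm above the table; moves with the shuttle. x axis = push direction (level, into the pad), y = left along the pad, z = up. The space before the pad is free.
- stage: Fixed dish reader stage: grey base plate 295 x 230 mm, 8 mm thick, under the shuttle. Origin on the table, 128 mm beyond push_face with the shuttle out; x axis = push direction. Two steel rails, tops 18 mm above the table, inner faces 52 mm either side of the centre line. Right: black reader head (56 x 42 mm, top 72 mm up), left: stop pin block (top 44 mm up).
- recess (a point): Centre of the floor of the round recess (71 mm diameter, 8 mm deep) in the top of the shuttle, a plain grey block 110 mm long, 100 mm wide, from 10 to 44 mm above the table. 36 mm above the table, 58 mm beyond push_face. Axes as push_face. Level with the reader lens when latched.
- stop_pin (a joint): Position of the sprung steel stop pin (8 mm diameter, in the aluminium block on the left of the stage, round dark knob at its outer end), m: 0 = sprung in towards the shuttle; the shuttle's tooth presses it outward to about 0.008; limit 0.016.
- petri_dish: Loose glass petri dish with lid, 68 mm diameter, 18 mm high, lying in the shuttle's recess (top 54 mm above the table). Origin at the centre of its underside, z up. Not to be touched.
- pin_tip (a point): Inner tip of the stop pin, 28 mm above the table. Axes as push_face; the pin lies along y.
- jar: Bystander: loose screw jar, 47 mm diameter, 56 mm high, to the left of the stage. Origin at the centre of its underside.
- dropper_bottle: Bystander: loose dropper bottle, 33 mm diameter, 99 mm high, to the right of the stage. Origin at the centre of its underside.
- sample_tube: Bystander: loose standing tube with white screw cap, 33 mm diameter, 96 mm high, at the far left of the stage. Origin at the centre of its underside.

How it is judged:
On the way, in this order (a step that is already met when the one before it is completed fails the run):
1. the shuttle has been pushed in past the stop pin (value of joint shuttle above 0.053 m), for 0.1 s.
2. the shuttle has come back against the stop pin, which is sprung in (value of joint shuttle between 0.047 and 0.0525 m and value of joint stop_pin below 0.003 m), for 0.2 s.
At the end, for the whole second after the job is handed in: The shuttle rests latched at 47 to 52.5 mm of travel with the stop pin sprung in (within 3 mm), and the dish lies at rest and flat in its recess (within 8 mm of its centre, 0.08 rad) (all of step 2 and linear speed of petri_dish below 0.02 m/s and distance between petri_dish and recess below 0.008 m and angle between petri_dish's own z axis and vertical below 0.08 rad); the robot touches nothing.
It fails at once if the shuttle snaps back faster than 0.25 m/s (velocity of joint shuttle below -0.25 m/s).
It fails at once if the robot touches the dish (contact force between any of the fingers, the arm and petri_dish above 0.5 N).
It fails at once if the dish leaves its recess (distance between petri_dish and recess above 0.012 m).
It fails at once if a bystander is moved by more than 15 mm (distance of any of jar, dropper_bottle, sample_tube from where it was at the start of the episode above 0.015 m).
It also fails if it takes over 42 s, if anything falls off the work surface, if the arm or the gripper's body presses on something with over 40 N, if the wrist force passes 120 N, or if a joint passes its speed limit or range.

### The arm

A 6-joint arm with a two-finger parallel gripper is mounted at the origin on a cart in front of the work surface, level with it; the furniture and walls round the work are solid. World frame = base frame: x ahead of the robot, y to its left, z up, the work surface at z = 0. Lengths are in m, angles in rad, forces in N, time in s.
With the tool pointing down it reaches from about 0.375 to 0.9 m from the base axis. Payload 3.1 kg.
Tool frame: the origin (TCP) lies midway between the tips of the shut fingers; the grasp point (between the pads) lies 19 mm behind it (pinch_z is the distance from the TCP to the grasp point, in m); z points along the fingers, y is the line along which they close (so a half turn about z gives the same grasp; the last joint's range is limited). The gripper opens to 85 mm and grips with 20 to 120 N. Pads are 22 mm wide; open, the fingers measure 114 mm over their backs; the gripper's body (76 mm by 85 mm) begins 54 mm behind the grasp point. The pads swing forward as they close: fully open they stand 13 mm farther back than shut.
Start: joints at [-1.343, 0.527, 1.433, -0, 1.181, -0.178], TCP at [0.247, -0.574, 0.231] pointing down, gripper open.
Joint ranges: [-3.08, 3.08], [-0.75, 2.2], [0.22, 2.44], [-1.43, 4.57], [0, 2.65], [-2.85, 2.85]. Speed limits (rad/s): [2.79, 2.79, 3.14, 3.14, 3.14, 3.14].

### API

Orientations are given as a unit quaternion [x, y, z, w].
In Python, from station import sense, snapshot, camera_params, sign_off, pinch_z gives the robot as it stands. The module is installed in compiled form; this text tells all that it offers.
- The arm moves only by the shell command python3 -m handwheel 'ROWS' [FORCE]. ROWS is JSON, a list that holds one entry, the list of rows, each a list of 7 numbers: the turn, a rotation vector about the tool's x, y, z in degrees, then the shift along the tool's x, y, z in m, then the opening, from 0 (shut) to 1 (fully open). A call has 1 to 20 rows; each row shifts and turns the commanded pose from where the row before left it, along the tool's axes as they then stand; what a row does not reach is not made up. A row lasts 1/8 s, in which the tool goes at most 62.5 mm and 10.7 degrees, less where a joint would pass 70% of its speed; a pose out of reach is approached as far as the arm can. A call with a gripper value outside its range is refused whole. The fingers move at their own pace and stop on an object; FORCE is the grip in N (left out, the last holds). Time passes only in rows, so rows that do not move let the fingers close. It gives the time, the measured TCP pose, the force, the opening and the grip force at its end, in the units of the state.
- sense(): the state, without advancing time (a new reading comes with each control period).
- snapshot(name): name is "scene" or "side" or "wrist"; returns the picture (400x640x3 uint8, red, green, blue); there is no depth.
- camera_params(name): a dict with "fx", "fy", "cx", "cy" (pixels), "world_to_cam" (4x4, takes a point from world to camera coordinates); the wrist camera has in their place "mount" (4x4, takes a point from camera to tool coordinates, whose origin is the TCP and whose axes are the flange's). Camera axes: x right, y down, z forward; pixel columns grow to the right and rows downward; lengths in m; the calibration is good to about 2 mm. A picture is of the moment at which its call begins: read the wrist's pose just before it. camera_params takes no time and is no camera call.
- sign_off(): hands the job in; it is judged then, once.
The state is a dict: "t": time; "q": joint angles; "qd": joint speeds; "tau": joint torques, N m; "tcp_pos": TCP position; "tool_rot": TCP orientation; "force": force on the tool from outside, world axes, zero at the start; "ft_torque": the same for the moment, N m; "finger_gap": opening from 0.0 (shut) to 1.0 (fully open); "gripper_force": force on a finger pad.
Only numpy, scipy, OpenCV 4.12 (cv2) and the standard library are available. Lean on these libraries where they do the work, as an engineer would, in place of code of your own. Each camera call takes 0.05 s, during which the arm holds its last target. There are 200 camera calls.

## Working session

There is one attempt and no reset: what is moved stays moved. The work goes in short steps, Python scripts to look and compute and a shell command to move; the robot and the scene stay as the last step left them, time stands still between calls to the robot, and variables do not carry over. Pictures are saved under pics/ and viewed, at most 10 in all, crops included, and the job is handed in when it is done.

```bash
mkdir -p pics
python3 - <<'E'
from station import *
import cv2,numpy as np
s=sense();print(s['t'],s['tcp_pos'],s['tool_rot'],s['finger_gap'],s['force'])
for n in("scene","side"):
    cv2.imwrite(f'pics/{n}0.png',snapshot(n)[:,:,::-1]);p=camera_params(n);print(n,p['fx'],p['cx'],p['cy'],np.round(np.array(p['world_to_cam']),4).tolist())
print(camera_params("wrist"))
E
```

```text
0.0 [ 0.24659193 -0.57351581  0.23032076] [ 9.79486561e-01  2.01506541e-01 -2.26120536e-05 -1.09096746e-03] 0.9995728200295525 [ 0.66988151 -0.45913844 -0.28248513]
scene 476.8528778523203 320.92088846234236 195.86453893581267 [[-0.6714, -0.741, 0.0114, 0.3003], [-0.4439, 0.3898, -0.8069, 0.3779], [0.5934, -0.5468, -0.5906, 0.4779], [0.0, 0.0, 0.0, 1.0]]
side 443.063418576335 315.7168659191597 200.33026806365183 [[0.8971, -0.4417, -0.0132, -0.61], [-0.2239, -0.4285, -0.8753, 0.1346], [0.381, 0.7882, -0.4833, 0.7418], [0.0, 0.0, 0.0, 1.0]]
{'fx': 352.9479035552293, 'fy': 352.9479035552293, 'cx': 315.5979276996693, 'cy': 198.57644119679534, 'mount': array([[ 1.34207964e-03, -9.51172996e-01, -3.08655359e-01,
         7.99177536e-02],
       [ 9.99998595e-01,  9.66584518e-04,  1.36945189e-03,
         4.30734421e-04],
       [-1.00424416e-03, -3.08656763e-01,  9.51172957e-01,
        -1.42811382e-01],
       [ 0.00000000e+00,  0.00000000e+00,  0.00000000e+00,
         1.00000000e+00]])}
```

View pics/scene0.png

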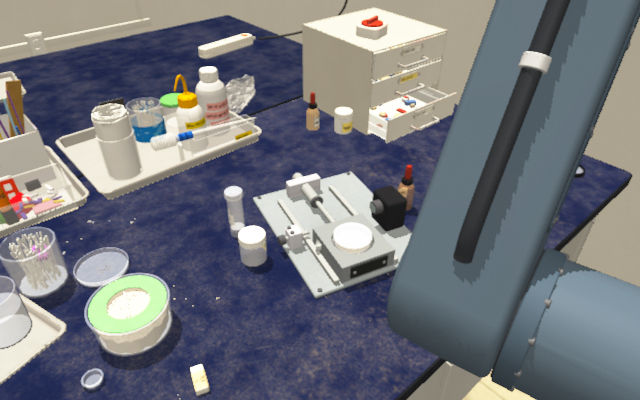

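View pics/side0.png

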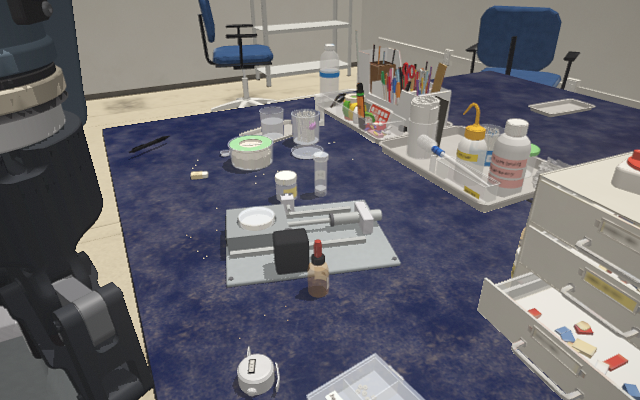

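The scene view shows the stage with plate corners near (320,290), (254,198) and (350,172), the dish lid centre near (352,236), and the black push pad near (371,268). The side view shows the same plate with corners near (228,279) and (398,265), and the lid centre near (257,217).

```bash
cat > h.py <<'E'
from station import *
import numpy as np, cv2
from scipy.spatial.transform import Rotation as R
def ray(p,T,uv,z):
    d=T[:3,:3]@np.array([(uv[0]-p['cx'])/p['fx'],(uv[1]-p['cy'])/p['fy'],1]);o=T[:3,3]
    return o+d*(z-o[2])/d[2]
def bp(n,uv,z,s=None):
    p=camera_params(n)
    if n=="wrist":
        M=np.eye(4);M[:3,:3]=R.from_quat(s['tool_rot']).as_matrix();M[:3,3]=s['tcp_pos'];T=M@p['mount']
    else: T=np.linalg.inv(p['world_to_cam'])
    return ray(p,T,uv,z)
E
python3 - <<'E'
from h import *
np.set_printoptions(precision=4,suppress=True)
for n,uv,z in [("scene",(320,290),.008),("scene",(254,198),.008),("scene",(350,172),.008),("scene",(352,236),.052),("scene",(371,268),.028),("scene",(253,262),0),
 ("side",(228,279),.008),("side",(398,265),.008),("side",(257,217),.052),("side",(318,294),0),("side",(320,194),0),("side",(287,200),0)]: print(n,uv,bp(n,uv,z))
s=sense();print(R.from_quat(s['tool_rot']).as_matrix())
E
```

```text
scene (320, 290) [ 0.4752 -0.0231  0.008 ]
scene (254, 198) [ 0.7484 -0.0897  0.008 ]
scene (350, 172) [ 0.6879 -0.3041  0.008 ]
scene (352, 236) [ 0.5   -0.118  0.052]
scene (371, 268) [ 0.4418 -0.1053  0.028 ]
scene (253, 262) [0.606  0.0155 0.    ]
side (228, 279) [ 0.4131 -0.218   0.008 ]
side (398, 265) [ 0.681  -0.3136  0.008 ]
side (257, 217) [ 0.5    -0.1245  0.052 ]
side (318, 294) [ 0.5317 -0.3094 -0.    ]
side (320, 194) [ 0.6853 -0.0109  0.    ]
side (287, 200) [ 0.6086 -0.0023  0.    ]
[[ 0.9188  0.3947 -0.0004]
 [ 0.3947 -0.9188  0.002 ]
 [ 0.0004 -0.002  -1.    ]]
```

```bash
python3 -m handwheel '[[[0,0,0,0.017,-0.018,0,0],[0,0,0,0.035,-0.037,0.003,0],[0,0,0,0.035,-0.037,0.003,0],[0,0,0,0.035,-0.037,0.003,0],[0,0,0,0.035,-0.037,0.003,0],[0,0,0,0.035,-0.037,0.003,0],[0,0,0,0.035,-0.037,0.003,0],[0,0,0,0.035,-0.037,0.003,0],[0,0,0,0.035,-0.037,0.003,0],[0,0,0,0.035,-0.037,0.003,0],[0,0,0,0.017,-0.018,0.003,0],[0,0,10,0,0,0,0],[0,0,10,0,0,0,0],[0,0,10,0,0,0,0],[0,0,9.7,0,0,0,0],[0,0,0,0,0,0,0],[0,0,0,0,0,0,0]]]'
python3 - <<'E'
from h import *
s=sense();im=snapshot("wrist");cv2.imwrite('pics/w1.png',im[:,:,::-1]);np.save('w1.npy',dict(s),allow_pickle=True)
print(s['t'],s['tcp_pos'],R.from_quat(s['tool_rot']).as_matrix(),s['finger_gap'])
E
```

```text
t: 2.22
tcp_pos: [0.4216, -0.0974, 0.2012]
tool_rot: [0.99, -0.142, -0.0, -0.0]
force: [1.1, 0.9, -0.4]
finger_gap: 0.002
gripper_force: 0.0
2.225 [ 0.42162592 -0.09735069  0.20121376] [[ 9.59732810e-01 -2.80914324e-01 -2.75529164e-04]
 [-2.80914290e-01 -9.59732847e-01  1.55791414e-04]
 [-3.08198429e-04 -7.21180517e-05 -9.99999950e-01]] 0.001979273657237588
```

View pics/w1.png

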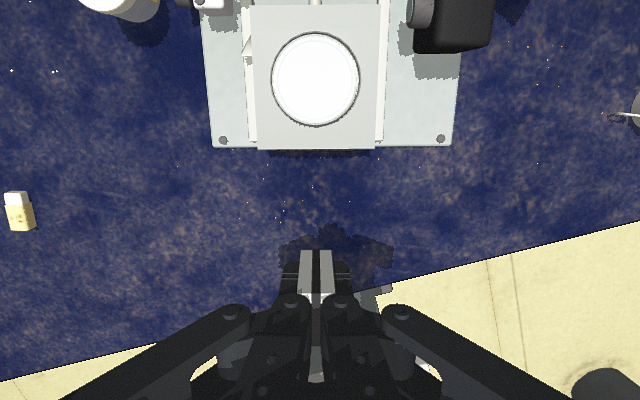

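The wrist view shows the dish lid centre at (315,79). The shuttle's top front edge runs (258,150)–(383,149), and the plate's front edge runs (213,147)–(452,146). The shut fingers are below and clear.

Run:
```python
from h import *
np.set_printoptions(precision=4,suppress=True)
s=np.load('w1.npy',allow_pickle=True).item();Rt=R.from_quat(s['tool_rot']).as_matrix()
for n,uv,z in [("dish",(315,79),.054),("shL",(258,150),.044),("shR",(383,149),.044),("shLback",(250,3),.044),("shRback",(387,3),.044),("plL",(213,147),.008),("plR",(452,146),.008),("plLs",(201,20),.008)]:
    w=bp("wrist",uv,z,s);print(n,w,"tool",Rt.T@(w-s['tcp_pos']))
```

```text
dish [ 0.5023 -0.1205  0.054 ] tool [ 0.0839 -0.0004  0.1472]
shL [ 0.4608 -0.0576  0.044 ] tool [ 0.0265 -0.0491  0.1572]
shR [ 0.4317 -0.1605  0.044 ] tool [0.0275 0.0577 0.1572]
shLback [ 0.5685 -0.0885  0.044 ] tool [ 0.1385 -0.0497  0.1572]
shRback [ 0.5395 -0.1882  0.044 ] tool [0.1387 0.0541 0.1572]
plL [ 0.471  -0.0098  0.008 ] tool [ 0.0229 -0.0979  0.1932]
plR [ 0.4081 -0.2293  0.008 ] tool [0.0241 0.1304 0.1932]
plLs [ 0.5764 -0.04    0.008 ] tool [ 0.1325 -0.0985  0.1932]
```

```bash
python3 -m handwheel '[[[0,0,0,-0.015,0.001,0.015,0],[0,0,0,-0.01,0,0.03,0],[0,0,0,0,0,0.04,0],[0,0,0,0,0,0.04,0],[0,0,0,0,0,0.03,0],[0,0,0,0,0,0.021,0],[0,0,0,0,0,0,0],[0,0,0,0.015,0,0,0],[0,0,0,0.012,0,0,0],[0,0,0,0,0,0,0],[0,0,0,0,0,0,0]]]'
python3 - <<'E'
from h import *
s=sense();im=snapshot("wrist");cv2.imwrite('pics/w2.png',im[:,:,::-1])
print(s['t'],s['tcp_pos'],s['force'])
E
```

```text
t: 3.65
tcp_pos: [0.423, -0.0987, 0.0257]
tool_rot: [0.99, -0.143, -0.0, -0.0]
force: [-0.0, -0.2, 0.5]
finger_gap: -0.004
gripper_force: 0.0
3.65 [ 0.42298097 -0.09869928  0.02573196] [-0.00860325 -0.15804778  0.49722499]
```

View pics/w2.png

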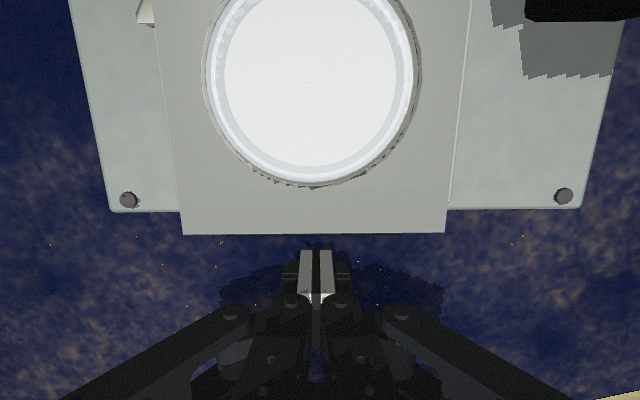

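The shuttle's front edge is at row 234 and is centred on the fingers (columns 183–445, fingers at 316). The fingertips, at row 250, are still short of contact.

```bash
python3 -m handwheel '[[[0,0,0,0.004,0,0,0],[0,0,0,0.003,0,0,0],[0,0,0,0.002,0,0,0],[0,0,0,0,0,0,0],[0,0,0,0,0,0,0]]]'; python3 -m handwheel '[[[0,0,0,0.003,0,0,0],[0,0,0,0.003,0,0,0],[0,0,0,0,0,0,0],[0,0,0,0,0,0,0]]]'
```

```text
t: 4.32
tcp_pos: [0.4318, -0.1014, 0.0253]
tool_rot: [0.99, -0.143, -0.0, -0.0]
force: [0.2, -0.4, 0.2]
finger_gap: 0.0
gripper_force: 0.0
t: 4.82
tcp_pos: [0.4369, -0.1027, 0.0252]
tool_rot: [0.99, -0.143, -0.001, -0.0]
force: [-4.7, 0.6, 1.9]
finger_gap: 0.003
gripper_force: 1.7
```

```bash
python3 -m handwheel '[[[0,0,0,0.002,0,0,0],[0,0,0,0.003,0,0,0],[0,0,0,0.004,0,0,0],[0,0,0,0.004,0,0,0],[0,0,0,0.004,0,0,0],[0,0,0,0.004,0,0,0],[0,0,0,0.004,0,0,0],[0,0,0,0.004,0,0,0],[0,0,0,0.004,0,0,0],[0,0,0,0.004,0,0,0],[0,0,0,0.004,0,0,0],[0,0,0,0.004,0,0,0],[0,0,0,0.004,0,0,0],[0,0,0,0.004,0,0,0],[0,0,0,0.003,0,0,0],[0,0,0,0.002,0,0,0],[0,0,0,0.002,0,0,0],[0,0,0,0,0,0,0],[0,0,0,0,0,0,0]]]'
python3 - <<'E'
from h import *
s=sense();im=snapshot("wrist");im2=snapshot("scene")
cv2.imwrite('pics/w3.png',np.vstack([im,cv2.resize(im2[150:310,220:460],(480,320)).__class__ and np.pad(cv2.resize(im2[170:300,230:450],(338,200)),((0,0),(0,302),(0,0)))])[:,:,::-1])
print(s['tcp_pos'],s['force'])
E
```

```text
t: 7.2
tcp_pos: [0.4941, -0.1191, 0.0252]
tool_rot: [0.99, -0.143, -0.002, -0.001]
force: [-4.2, 4.1, 3.3]
finger_gap: -0.0
gripper_force: 2.9
[ 0.49414919 -0.11913936  0.02515891] [-4.21213422  4.13963724  3.31782408]
```

View pics/w3.png

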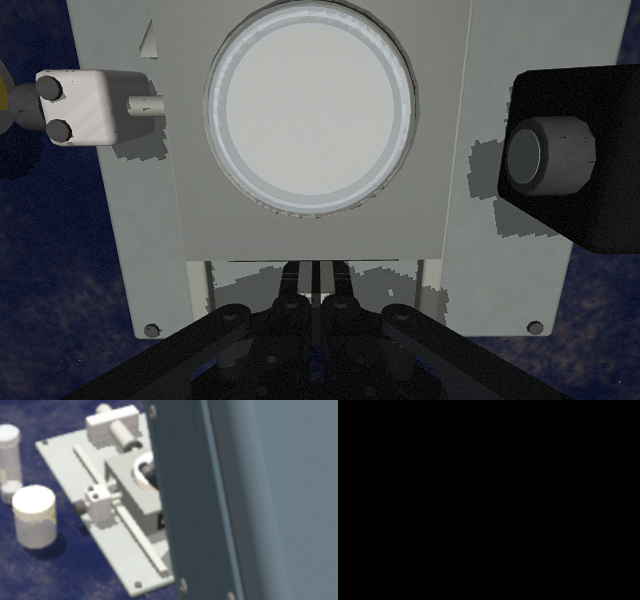

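The tooth (rear edge at row 57) is now well beyond the pin (row 97 to 115, column 150), and the pin is sprung in against the shuttle's side. The dish is still seated in its recess.

Run:
```python
from h import *
s=sense();Rt=R.from_quat(s['tool_rot']).as_matrix()
for n,uv,z in [("toothrear",(150,57),.034),("pinfront",(148,96),.031),("pinback",(148,116),.029),("edge",(315,260),.044),("plate",(345,337),.008)]:
    w=bp("wrist",uv,z,s);print(n,w,"tool",Rt.T@(w-s['tcp_pos']))
```

```text
toothrear [ 0.59617986 -0.08834901  0.034     ] tool [ 0.08909976 -0.05841941 -0.00903578]
pinfront [ 0.58454443 -0.08073422  0.031     ] tool [ 0.07579401 -0.06242558 -0.00599017]
pinback [ 0.57795987 -0.07671097  0.029     ] tool [ 0.06834613 -0.06441811 -0.00396486]
edge [ 0.50829511 -0.12313541  0.044     ] tool [ 0.01462846 -0.00018352 -0.01885564]
plate [ 0.44030446 -0.12013775  0.008     ] tool [-0.0513154   0.01622465  0.01733682]
```

```bash
python3 -m handwheel '[[[0,0,0,-0.001,0,0,0],[0,0,0,-0.002,0,0,0],[0,0,0,-0.002,0,0,0],[0,0,0,-0.002,0,0,0],[0,0,0,-0.001,0,0,0],[0,0,0,-0.001,0,0,0],[0,0,0,-0.001,0,0,0],[0,0,0,-0.001,0,0,0],[0,0,0,-0.001,0,0,0],[0,0,0,-0.001,0,0,0],[0,0,0,-0.001,0,0,0],[0,0,0,-0.001,0,0,0],[0,0,0,-0.001,0,0,0],[0,0,0,-0.001,0,0,0],[0,0,0,-0.001,0,0,0],[0,0,0,0,0,0,0],[0,0,0,0,0,0,0]]]'
python3 - <<'E'
from h import *
s=sense();im=snapshot("wrist")
cv2.imwrite('pics/w4.png',im[:,:,::-1]);print(s['force'])
E
```

```text
t: 9.43
tcp_pos: [0.4785, -0.1154, 0.0254]
tool_rot: [0.99, -0.143, 0.0, 0.0]
force: [0.1, -0.5, -0.0]
finger_gap: 0.002
gripper_force: 0.0
[ 0.05876476 -0.49679681 -0.04549247]
```

View pics/w4.png

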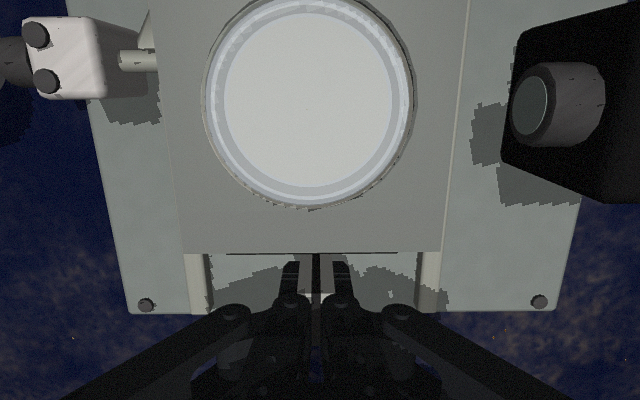

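The tooth now rests on the pin (both near row 48 at column 150), the force is zero and the dish is seated. So the shuttle is latched, and I'm retreating.

```bash
python3 -m handwheel '[[[0,0,0,-0.002,0,0,0],[0,0,0,-0.004,0,0,0],[0,0,0,-0.01,0,0,0],[0,0,0,-0.02,0,0,0],[0,0,0,-0.02,0,0,0],[0,0,0,-0.015,0,0,0],[0,0,0,0,0,-0.02,0],[0,0,0,0,0,-0.04,0],[0,0,0,0,0,-0.04,0],[0,0,0,0,0,-0.04,0],[0,0,0,0,0,-0.02,0],[0,0,0,0,0,0,0],[0,0,0,0,0,0,0],[0,0,0,0,0,0,0]]]'
python3 - <<'E'
from h import *
im=snapshot("wrist")
cv2.imwrite('pics/w5.png',np.vstack([im[:300],np.array(snapshot("side"))[100:400]])[:,:,::-1])
E
```

```text
t: 11.22
tcp_pos: [0.409, -0.0945, 0.1842]
tool_rot: [0.99, -0.143, -0.001, -0.001]
force: [0.3, -0.3, 0.2]
finger_gap: -0.004
gripper_force: 0.0
```

View pics/w5.png

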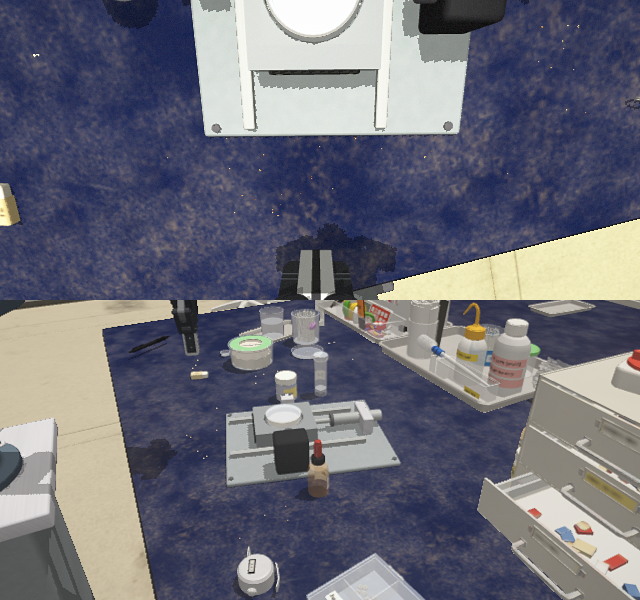

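The shuttle stays in at its mid position, with its front edge at row 70 against the plate edge at row 133. The dish is seated, the jar, bottle and tube have not moved, and the hand is clear.

```bash
python3 -c "
from station import sign_off
print(sign_off())"
```

```text
the job is handed in; nothing more can be done
None
```

The job is handed in, with no verdict returned: in the last pictures the shuttle rests latched against the stop pin with the dish seated beside the reader lens, the jar, bottle and tube look unmoved, and the hand is clear.

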